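# Show a well plate to the inspection camera

## Robot

A 6-joint arm with a two-finger parallel gripper is mounted at the origin on the work surface. World frame = base frame: x ahead of the robot, y to its left, z up, the work surface at z = 0. Lengths are in mm, angles in rad, forces in N, time in s.
With the tool pointing down it reaches from about 275 to 1000 mm from the base axis. Payload 8.4 kg.
Tool frame: the origin (TCP) lies at the very end of the fingers, on their centre line; the grasp point (between the pads) lies 19 mm behind it; z points along the fingers, y is the direction in which the jaws open and shut (so a half turn about z gives the same grasp; the last joint's range is limited). The gripper opens to 85 mm and grips with 20 to 120 N. Pads are 22 mm wide; open, the fingers measure 114 mm over their backs; the gripper's body (76 mm by 85 mm) begins 54 mm behind the grasp point. The pads swing forward as they close: fully open they stand 13 mm farther back than shut.
Start: joints at [-1.18, 0.353, 1.633, -0, 1.155, -0.002], TCP at [239.234, -577.403, 198.781] pointing down, gripper open.
Joint ranges: [-2.63, 2.63], [-0.92, 2.1], [0.06, 2.66], [-1.3, 4.44], [0, 2.69], [-3.02, 3.02]. Speed limits (rad/s): [2.22, 2.22, 2.79, 3.14, 3.14, 3.14].

## Interface

Orientations are given as [roll, pitch, yaw] about the fixed x, y, z axes, in that order (R = Rz(yaw) Ry(pitch) Rx(roll)).
In Python, from rig import readout, grab_frame, calibration, r gives the robot as it stands. The module is installed in compiled form; this text tells all that it offers.
- The arm moves only by the tool play_rows, never from a script. Its argument "rows" is a list of rows, each a list of 3 entries, a list of its own where there are three numbers: the closure in counts, from 0 (fully open) to 255 (shut), then the shift along the tool's x, y, z in cm, then the turn, a rotation vector about the tool's x, y, z in rad. In form: [[gripper, [dx, dy, dz], [rx, ry, rz]], ...]. A call has 1 to 12 rows; each row is the pose to reach, as a shift and turn from the pose commanded when the call began, along the tool's axes at that moment; what a row does not reach only later rows make up. A row lasts 1/12 s, in which the tool goes at most 41.7 mm and 7.16 degrees, less where a joint would pass 70% of its speed; a pose out of reach is approached as far as the arm can. A call with a gripper value outside its range is refused whole. The fingers move at their own pace and stop on an object; "squeeze" is the grip in N (left out, the last holds). Time passes only in rows, so rows that repeat a pose let the fingers close. It gives the time, the measured TCP pose, the force and the opening at its end, in the units of the state.
- readout.sense(): the state, without advancing time (a new reading comes with each control period).
- grab_frame(name): name is "scene" or "top" or "wrist"; returns (picture, depth): 384x512x3 uint8, red, green, blue; 384x512 float32, mm along the optical axis (not along the pixel's ray), 0 where there is no reading.
- calibration(name): a dict with "vfov" (degrees; the focal length in pixels is half the picture's height over the tangent of half this angle, whatever the lens; pixels are square), "cx", "cy" (the principal point, pixels), "cam_to_world" (4x4, takes a point from camera to world coordinates). Camera axes: x right, y down, z forward; pixel columns grow to the right and rows downward; lengths in mm; the calibration is good to about 2 mm. A picture is of the moment at which its call begins: read the wrist's pose just before it. calibration takes no time and is no camera call; for the wrist camera it gives the pose at the moment of the call.
- r.sign_off(): hands the job in, once; it reports no verdict.
The state is a dict: "clock": time; "qpos": joint angles; "qvel": joint speeds; "joint_efforts": joint torques, N m; "eef_pos": TCP position; "tcp_rot": TCP orientation; "contact_force": force on the tool from outside, world axes, zero at the start; "wrist_torque": the same for the moment, N m; "opening": opening from 0.0 (shut) to 1.0 (fully open).
Only numpy, scipy, OpenCV 4.12 (cv2) and the standard library are available. Lean on these libraries where they do the work, as an engineer would, in place of code of your own. Each camera call takes 0.05 s, during which the arm holds its last target.

## Task

Take the longer of the two white well plates out of its cold block, keeping it level until it is clear of the block, and hold it in the air for the inspection camera: underside squarely facing the lens and 100 mm from it, centred on the lens axis, its long side parallel to the long side of the light panel. Finish while still holding it there, still and gripped; do not put it down or let go. Leave the shorter plate, the camera and everything else on the bench where they are.

Things in the scene. Friction and masses are not known exactly. Their poses are not given: they have to be found in the camera images.
- long_plate_centre (a point): Centre (half-way up) of the longer well plate, a rigid white plastic box shape 118 mm long (its x), 44 mm wide (its y), 22 mm tall (its z, up, wells open at the top; 12 x 4 wells), about 90 g. It starts sitting in the long cold block. Its two ends are alike: either way round is right. Its underside is 11 mm below this point.
- long_block: Fixed blue cold block holding the longer plate, 150 x 76 mm, walls 34 mm high; origin on the bench under its middle, x along the plate. Nest floor 20 mm above the bench, 2 mm play; the plate's top stands at 42 mm, 8 mm above the walls. Midway along each long side (+y, -y) the wall has a 60 mm wide gap, open outwards, down to 6 mm above the bench: room for a finger to pinch the plate's width.
- camera_lens (a point): Centre of the lens glass in the top of the inspection camera's black head, amid an oblong white light panel 134 mm (y) by 60 mm (x). z: out of the lens along its axis (up, leaning 9 to 29 degrees towards the robot's side, the camera's -x); y: along the panel's long side. The plate's centre belongs 111 mm out on this axis (underside 100 mm from the glass).
- camera: Foot of the inspection camera, 110 (x) by 170 (y) mm, fixed to the bench; origin on the bench under its middle. Two cheeks, 164 mm over their outsides and 80 mm tall, carry the head (140 x 66 x 48 mm) on a stiff pivot 65 mm above the bench; the head stays put unless struck.
- short_plate_centre (a point): Centre of the shorter well plate (82 x 44 x 22 mm, 8 x 4 wells), which stays in its own shorter blue block (114 mm long, otherwise the same). Leave alone.
- pipette: Hand pipette lying on the bench, about 270 mm long along its x, 30 mm wide; origin under its middle. Leave alone.
- foil_box: Flat foil-wrapped box, 85 x 120 x 30 mm; origin under its centre. Leave alone.
- tip_box: Clear box with a grey lid, 104 x 79 x 53 mm; origin under its centre. Leave alone.
- marker: Grey marker pen with a black cap, 120 mm long along its x, 11 mm thick; origin under its middle. Leave alone.
- reagent: Amber bottle, 52 mm across, 110 mm tall; origin under its centre. Leave alone.

How it is judged (in metres and radians):
On the way:
1. the longer plate is out of its block, level, in the fingers (z of long_plate_centre in the frame of long_block above 0.05 m and angle between long_plate_centre's own z axis and vertical below 0.3 rad and contact force between long_plate and the fingers above 1 N), for 0.05 s.
At the end, for the whole second after the job is handed in: Held by the fingers alone, at rest: plate centre within 15 mm of the lens axis in x and in y, underside 86 to 114 mm from the lens, facing it within 8 degrees, long side within 10 degrees of the panel's; camera moved under 10 mm, other things under 20 mm (x of long_plate_centre in the frame of camera_lens between -0.015 and 0.015 m and y of long_plate_centre in the frame of camera_lens between -0.015 and 0.015 m and z of long_plate_centre in the frame of camera_lens between 0.097 and 0.125 m and angle between the z axis of long_plate_centre and the z axis of camera_lens, either way round below 0.14 rad and angle between the x axis of long_plate_centre and the y axis of camera_lens, either way round below 0.17 rad and angle between long_plate_centre's own z axis and vertical below 1 rad and contact force between long_plate and the fingers above 1 N and contact force between long_plate and camera below 0.1 N and contact force between long_plate and long_block below 0.1 N and linear speed of long_plate below 0.02 m/s and angular speed of long_plate below 0.15 rad/s and distance of each of short_plate_centre, pipette, foil_box, tip_box, marker, reagent from where it was at the start of the episode below 0.02 m and distance of camera_lens from where it was at the start of the episode below 0.01 m); the arm keeps its last pose, push and grip.
It fails at once if the plate is tipped more than 20 degrees while still in or low over its block (angle between long_plate_centre's own z axis and vertical above 0.35 rad and z of long_plate_centre in the frame of long_block below 0.046 m).
It fails at once if the camera is knocked (distance of camera_lens from where it was at the start of the episode above 0.01 m).
It fails at once if another thing on the bench is disturbed (distance of any of short_plate_centre, pipette, foil_box, tip_box, marker, reagent from where it was at the start of the episode above 0.02 m).
It also fails if it takes over 32 s, if anything falls off the work surface, if the arm or the gripper's body presses on something with over 40 N, if the wrist force passes 120 N, or if a joint passes its speed limit or range.

## Working session

There is one attempt and no reset: what is moved stays moved. The work goes in short steps, Python scripts to look and compute and a tool call to move; the robot and the scene stay as the last step left them, time stands still between calls to the robot, and variables do not carry over. Pictures are saved under pics/ and viewed, and the job is handed in when it is done.

Besides the shell and the picture viewer there is one more tool, called as name(argument=value, ...) on one line, values as JSON. play_rows: Moves the arm, as the interface text tells. Its arguments: {"type":"object","properties":{"rows":{"type":"array"},"squeeze":{"type":"number"}},"required":["rows"]}

```bash
mkdir -p pics; python3 - <<'E'
from rig import readout, grab_frame, calibration, r
import cv2,numpy as np
print(readout.sense())
for n in ["scene","top","wrist"]:
    c=calibration(n)
    p,d=grab_frame(n)
    cv2.imwrite(f"pics/{n}0.png",cv2.cvtColor(p,cv2.COLOR_RGB2BGR))
    np.savez(f"{n}0.npz",p=p,d=d,M=c["cam_to_world"],v=c["vfov"],cx=c["cx"],cy=c["cy"])
    print(n,c)
E
```

```text
{'clock': 0.0, 'qpos': array([-1.18038869e+00,  3.53655433e-01,  1.63414548e+00,  1.40391527e-05,
        1.15517415e+00, -2.39740460e-03]), 'qvel': array([ 0.00062083, -0.00060304,  0.00044559,  0.00147088,  0.00025528,
        0.00092573]), 'joint_efforts': array([-1.77830152e-03, -6.05261636e+01, -3.42063153e+01,  9.09610947e-06,
        9.50924645e-03, -4.13106000e-05]), 'eef_pos': array([ 239.04658508, -576.91650477,  198.05229606]), 'tcp_rot': array([-3.14021028e+00, -1.61502466e-05,  3.92799355e-01]), 'contact_force': array([ 0.20946598,  0.52564525, -0.39770903]), 'wrist_torque': array([0.07465771, 0.04523894, 0.0072431 ]), 'opening': 0.9975340154117517}
scene {'vfov': 56.268729430738915, 'cx': 250.2064928977655, 'cy': 189.72859050290054, 'cam_to_world': array([[-4.91801240e-01,  6.37417085e-01, -5.93153437e-01,
         1.11543448e+03],
       [ 8.70655582e-01,  3.52571680e-01, -3.43004473e-01,
         2.46398660e+02],
       [-9.50780764e-03, -6.85122376e-01, -7.28365932e-01,
         7.29097940e+02],
       [ 0.00000000e+00,  0.00000000e+00,  0.00000000e+00,
         1.00
[... 201 characters left out ...]
       [-9.99942064e-01, -6.36871601e-03,  8.67804575e-03,
        -6.65174474e+01],
       [-7.28065132e-03, -1.93651292e-01, -9.81043409e-01,
         1.36390085e+03],
       [ 0.00000000e+00,  0.00000000e+00,  0.00000000e+00,
         1.00000000e+00]])}
wrist {'vfov': 71.95415450602069, 'cx': 255.22149584042458, 'cy': 189.80479446906205, 'cam_to_world': array([[ 3.82981258e-01, -8.76104225e-01, -2.92859596e-01,
         3.15038388e+02],
       [-9.23754727e-01, -3.63773869e-01, -1.19773858e-01,
        -5.46644270e+02],
       [-1.60028550e-03,  3.16401579e-01, -9.48623993e-01,
         3.73277313e+02],
       [ 0.00000000e+00,  0.00000000e+00,  0.00000000e+00,
         1.00000000e+00]])}
```

View pics/scene0.png

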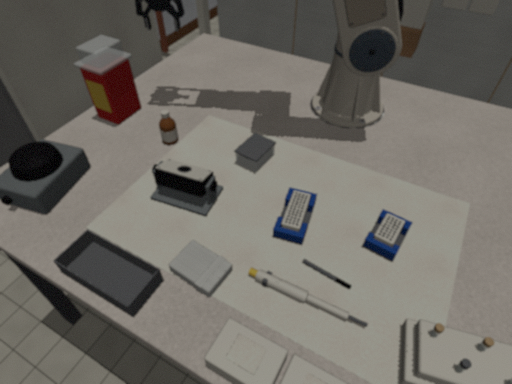

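View pics/top0.png

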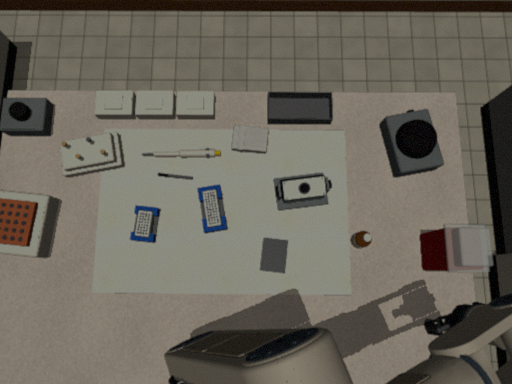

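View pics/wrist0.png

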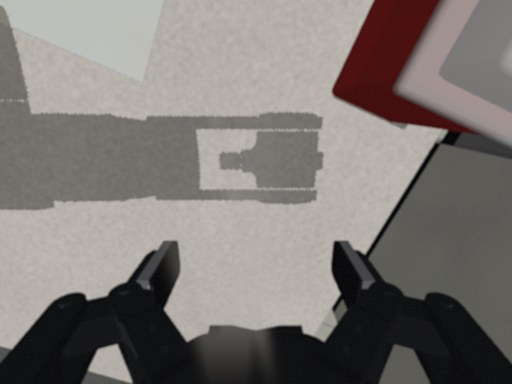

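The scene view shows the long plate at (297,211) and the camera at (187,183). In the top view the long plate is at (212,208), the short plate at (145,224), and the inspection camera at (303,189). Next I'll get coarse poses from depth.

```bash
cat > h.py <<'E'
import numpy as np,cv2
from rig import readout, grab_frame, calibration
def snap(n,tag):
    s=readout.sense(); c=calibration(n); p,d=grab_frame(n)
    cv2.imwrite(f"pics/{tag}.png",cv2.cvtColor(p,cv2.COLOR_RGB2BGR))
    np.savez(f"{tag}.npz",p=p,d=d,M=c["cam_to_world"],v=c["vfov"],cx=c["cx"],cy=c["cy"])
    return load(tag)
def load(tag):
    z=np.load(f"{tag}.npz"); p,d,M=z["p"],z["d"].astype(float),z["M"]
    f=192/np.tan(np.radians(float(z["v"]))/2)
    v,u=np.mgrid[0:384,0:512]
    P=np.stack([(u-z["cx"])/f*d,(v-z["cy"])/f*d,d],-1)@M[:3,:3].T+M[:3,3]
    P[d<=0]=np.nan
    return p,d,P
E
python3 - <<'E'
from h import *
for t in ["top0","scene0"]:
    p,d,P=load(t)
    h=cv2.cvtColor(p,cv2.COLOR_RGB2HSV)
    m=((h[...,0]>105)&(h[...,0]<130)&(h[...,1]>150)&(h[...,2]>60)).astype(np.uint8)
    n,l,s,c=cv2.connectedComponentsWithStats(m)
    for i in range(1,n):
        if s[i,4]>40:
            k=l==i; print(t,c[i],s[i],P[k].mean(0), cv2.minAreaRect(P[k][:,:2].astype(np.float32)))
p,d,P=load("top0")
for (u,v) in [(212,208),(145,224),(300,150),(303,182),(290,182),(318,182),(320,190),(290,195),(303,205),(250,138),(274,255),(363,239),(175,176),(180,154)]:
    print(u,v,p[v,u],P[v,u].round(1))
E
```

```text
top0 [209.62992126 190.85826772] [198 185  24  16 127] [611.95407236  61.69341367  32.75258037] ((606.814453125, 62.32714080810547), (42.523738861083984, 71.68270874023438), 10.790034294128418)
top0 [147.09803922 209.62745098] [135 206  23  10 102] [nan nan nan] ((544.6368408203125, 269.68646240234375), (72.95677185058594, 25.136667251586914), 84.60006713867188)
top0 [215.12337662 225.31818182] [203 216  24  16 154] [nan nan nan] ((502.435791015625, 43.87116622924805), (42.324981689453125, 71.81242370605469), 9.676568984985352)
top0 [142.74107143 237.61607143] [131 232  23  10 112] [455.8612602  274.93722767  32.22937194] ((461.17388916015625, 277.481689453125), (72.45240783691406, 28.46177864074707), 84.54093933105469)
scene0 [311.76086957 200.45652174] [309 194   6  13  46] [505.04716246  76.55176817  33.47723938] ((502.7158203125, 76.11577606201172), (36.14197540283203, 9.202399253845215), 12.15299129486084)
scene0 [290.0913242  230.01369863] [275 218  32  21 219] [nan nan nan] ((610.34619140625, 64.26165771484375), (41.91278839111328, 70.12310791015625), 12.519965171813965)
scene0 [381.21276596 244.39893617] [366 233  32  21 188] [nan nan nan] ((549.1300048828125, 269.6781921386719), (68.58447265625, 24.97463035583496), 82.66748809814453)
212 208 [106 107 101] [554.2  52.4  34.6]
145 224 [116 116 109] [499.4 268.3  39.3]
300 150 [139 139 123] [ 763.9 -243.5    2.8]
303 182 [103 102  94] [ 629.8 -239.3   93.7]
290 182 [141 140 128] [ 629.  -197.9   96.4]
318 182 [141 142 128] [ 630.5 -287.    91.9]
320 190 [140 139 126] [ 606.6 -294.3   82.8]
290 195 [138 138 128] [ 589.5 -198.6   84.2]
303 205 [68 74 70] [ 571.2 -249.7    5.8]
250 138 [130 130 120] [796.9 -70.9  30.1]
274 255 [68 67 67] [ 402.2 -148.8   52.5]
363 239 [61 54 49] [ 450.  -417.3  104.3]
175 176 [55 55 54] [667.1 182.5  11. ]
180 154 [131 124 112] [741.3 166.6  22.5]
```

```bash
cat >> h.py <<'E'
from scipy.spatial.transform import Rotation as Ro
def delta(pos,R,s=None):
    "row shift (cm) and rotvec from current measured pose to a world target"
    s=s or readout.sense()
    R0=Ro.from_euler('xyz',s["tcp_rot"]); 
    return (R0.inv().apply(np.array(pos)-s["eef_pos"])/10).round(2), (R0.inv()*R).as_rotvec().round(3)
E
python3 - <<'E'
from h import *
print(delta([590,-230,270],Ro.from_euler('xyz',[np.pi,0,0.3])))
E
```

```text
(array([ 45.7 , -18.63,  -7.16]), array([-0.001,  0.   ,  0.093]))
```

play_rows(rows=[[0,[10,-4,-5],[0,0,0.03]],[0,[45.7,-18.6,-7.2],[0,0,0.09]],[0,[45.7,-18.6,-7.2],[0,0,0.09]],[0,[45.7,-18.6,-7.2],[0,0,0.09]],[0,[45.7,-18.6,-7.2],[0,0,0.09]],[0,[45.7,-18.6,-7.2],[0,0,0.09]],[0,[45.7,-18.6,-7.2],[0,0,0.09]],[0,[45.7,-18.6,-7.2],[0,0,0.09]],[0,[45.7,-18.6,-7.2],[0,0,0.09]],[0,[45.7,-18.6,-7.2],[0,0,0.09]],[0,[45.7,-18.6,-7.2],[0,0,0.09]],[0,[45.7,-18.6,-7.2],[0,0,0.09]]])

```text
clock: 1.15
eef_pos: [590.9, -229.2, 270.8]
tcp_rot: [-3.141, 0.0, 0.303]
contact_force: [0.2, -0.2, 0.1]
opening: 0.998
```

play_rows(rows=[[0,[0,0,0],[0,0,0]],[0,[0,0,0],[0,0,0]],[0,[0,0,0],[0,0,0]]])

```text
clock: 1.4
eef_pos: [589.5, -230.8, 270.2]
tcp_rot: [-3.141, 0.001, 0.304]
contact_force: [-0.3, -0.4, -1.1]
opening: 0.999
```

```bash
python3 - <<'E'
from h import *
p,d,P=snap("wrist","w1")
print(readout.sense()["eef_pos"],readout.sense()["clock"])
E
```

```text
[ 589.03778155 -231.43598613  270.20049548] 1.45
```

View pics/w1.png

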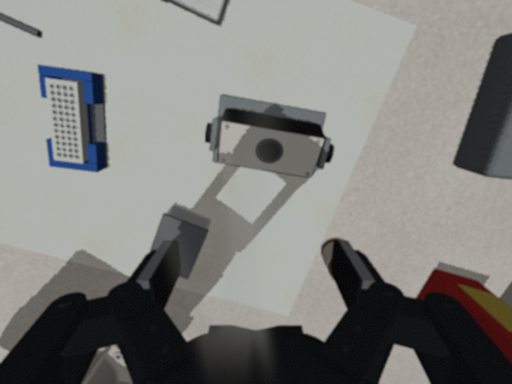

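The wrist view shows the inspection camera's panel, about (220–322, 122–175), with the lens at (270,151). It also shows the long block on the left at (72,118). I'll measure both from here.

```bash
python3 - <<'E'
from h import *
p,d,P=load("w1")
im=cv2.cvtColor(p,cv2.COLOR_RGB2BGR)
cv2.imwrite("pics/w1c.png",cv2.resize(im[80:190,190:345],None,fx=5,fy=5,interpolation=cv2.INTER_CUBIC))
# panel: plane fit by seeds
seed=np.array([P[v,u] for u,v in [(235,140),(300,150),(240,158),(305,165),(285,140),(250,135)]]);print(seed.round(1))
m=np.zeros(d.shape,bool);m[110:185,205:335]=1
X=P[m];
c=seed.mean(0);n=np.linalg.svd(seed-c)[2][2]
for i in range(6):
    q=np.abs((P-c)@n)<(4 if i<3 else 2.5)
    q&=m; c=P[q].mean(0); n=np.linalg.svd(P[q]-c,full_matrices=False)[2][2]
n*=np.sign(n[2]); print("n",n,"lean",np.degrees(np.arccos(n[2])),"c",c,q.sum(), "rms",((P[q]-c)@n).std())
# in-plane frame
y=np.cross(n,[1,0,0]);y/=np.linalg.norm(y);x=np.cross(y,n)
uv=np.stack([(P[q]-c)@x,(P[q]-c)@y],-1).astype(np.float32)
print(cv2.minAreaRect(uv), np.percentile(uv,[1,50,99],axis=0))
o=(q*255).astype(np.uint8); cv2.imwrite("pics/w1q.png",cv2.resize(o[80:190,190:345],None,fx=5,fy=5))
h=cv2.cvtColor(p,cv2.COLOR_RGB2HSV)
g=p.mean(2); print(g[151,262:278].round(),g[130:160,240].round())
dk=((g<60)&q); dk[:,:245]=0;dk[:,295:]=0;dk[:136]=0;dk[168:]=0
v,u=np.nonzero(dk);print("lens px",u.mean(),v.mean(),len(u)); print(P[dk].mean(0))
E
```

```text
[[ 613.2 -195.8   90. ]
 [ 626.8 -282.8   91.6]
 [ 590.5 -209.1   83.7]
 [ 608.3 -298.4   84.2]
 [ 633.5 -258.8   94.1]
 [ 625.9 -212.9   93.8]]
n [-0.28343486 -0.03903271  0.95819681] lean 16.625204019556072 c [ 615.63916169 -242.53533033   89.66175248] 4129 rms 0.7936926986285037
((-1.0383415222167969, -0.7857208251953125), (63.450260162353516, 136.8374481201172), 8.673704147338867) [[-36.49259338 -66.88980164]
 [  0.8397879    0.50303024]
 [ 34.1064064   65.73344666]]
[47. 47. 44. 47. 45. 43. 42. 40. 40. 38. 38. 34. 31. 32. 30. 29.] [170. 170. 170. 170. 171. 167. 161. 154. 149. 131. 113. 108. 105. 106.
 107. 107. 108. 108. 108. 108. 108. 108. 108. 109. 108. 109. 109. 110.
 110. 109.]
lens px 269.25652173913045 150.23260869565217 460
[ 613.71578633 -243.75102359   89.66402455]
```

View pics/w1c.png

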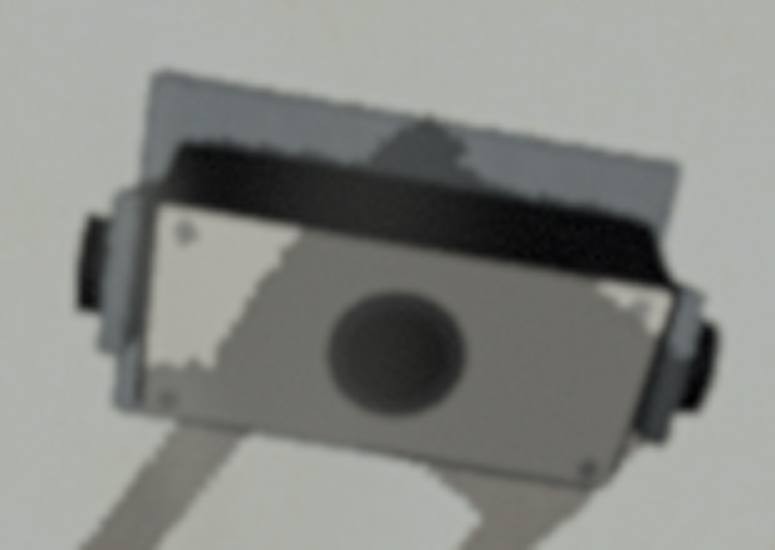

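View pics/w1q.png

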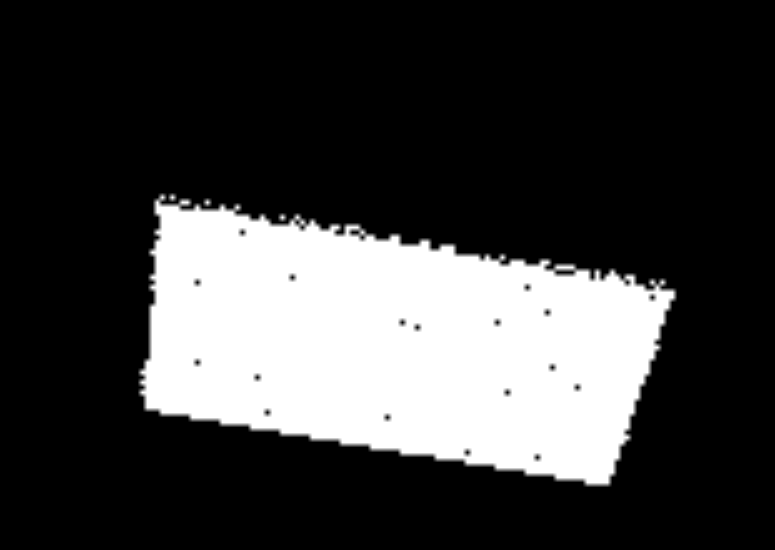

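```bash
python3 - <<'E'
from h import *
p,d,P=load("w1")
im=cv2.cvtColor(p,cv2.COLOR_RGB2BGR)
cv2.imwrite("pics/w1p.png",cv2.resize(im[55:185,20:125],None,fx=5,fy=5,interpolation=cv2.INTER_CUBIC))
m=np.zeros(d.shape,bool);m[55:185,25:125]=1
h=cv2.cvtColor(p,cv2.COLOR_RGB2HSV)
w=m&(h[...,1]<70)&(P[...,2]>36)&(P[...,2]<50)
n,l,s,c=cv2.connectedComponentsWithStats(w.astype(np.uint8))
i=1+s[1:,4].argmax();k=l==i
print(s[i],np.percentile(P[k][:,2],[5,50,95]),cv2.minAreaRect(P[k][:,:2].astype(np.float32)))
b=m&(h[...,1]>150)&(h[...,0]>105)&(h[...,0]<130)&(P[...,2]>30)&(P[...,2]<38)
print(b.sum(),cv2.minAreaRect(P[b][:,:2].astype(np.float32)))
E
```

```text
[  45   78   40   86 2567] [40.50274272 42.22953511 43.82833198] ((554.0743408203125, 53.1156005859375), (121.22042083740234, 46.667030334472656), 9.54957389831543)
1237 ((556.5505981445312, 51.733497619628906), (145.52735900878906, 75.16717529296875), 9.547698974609375)
```

View pics/w1p.png

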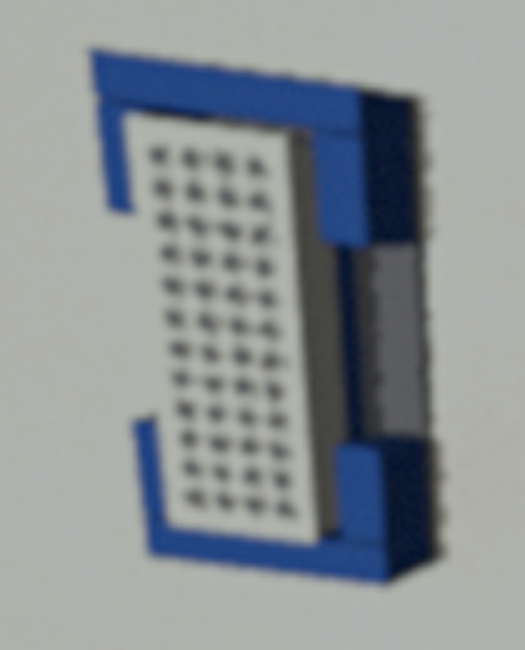

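The plate top is at z 42.2 and measures 121x47, as it should. Its centre is about (554.5, 52.5) and its yaw is 9.55°. Both fits (plate and block) agree within 2.5 mm.

```bash
python3 - <<'E'
from h import *
print(delta([554.5,52.5,150],Ro.from_euler('xyz',[np.pi,0,0.1667])))
E
```

```text
(array([  5.18, -28.13,  12.03]), array([-0.   ,  0.001,  0.136]))
```

play_rows(rows=[[0,[0.8,-4,1.2],[0,0,0.06]],[0,[5.2,-28.1,12],[0,0,0.136]],[0,[5.2,-28.1,12],[0,0,0.136]],[0,[5.2,-28.1,12],[0,0,0.136]],[0,[5.2,-28.1,12],[0,0,0.136]],[0,[5.2,-28.1,12],[0,0,0.136]],[0,[5.2,-28.1,12],[0,0,0.136]],[0,[5.2,-28.1,12],[0,0,0.136]],[0,[5.2,-28.1,12],[0,0,0.136]],[0,[5.2,-28.1,12],[0,0,0.136]],[0,[5.2,-28.1,12],[0,0,0.136]],[0,[5.2,-28.1,12],[0,0,0.136]]])

```text
clock: 2.45
eef_pos: [556.3, 51.0, 151.5]
tcp_rot: [3.141, -0.001, 0.165]
contact_force: [0.5, 0.1, -0.8]
opening: 1.0
```

```bash
python3 - <<'E'
from h import *
p,d,P=snap("wrist","w2")
s=readout.sense();print(s["eef_pos"],s["tcp_rot"],s["clock"],s["qpos"])
h=cv2.cvtColor(p,cv2.COLOR_RGB2HSV)
w=(h[...,1]<70)&(P[...,2]>36)&(P[...,2]<47)
w[240:]=0
n,l,st,c=cv2.connectedComponentsWithStats(w.astype(np.uint8))
i=1+st[1:,4].argmax();k=l==i
print(st[i],np.percentile(P[k][:,2],[5,50,95]),cv2.minAreaRect(P[k][:,:2].astype(np.float32)))
E
```

```text
[556.31698261  51.13512292 151.40662892] [ 3.14125392e+00 -1.12246195e-03  1.64762758e-01] 2.5 [ 8.91445871e-02  3.01497047e-01  1.82348034e+00 -2.97699755e-04
  1.01547044e+00  1.49533515e+00]
[ 231  125   42  103 4017] [41.11065639 42.37041252 43.6518884 ] ((554.1307373046875, 53.5030517578125), (121.3595199584961, 44.01552963256836), 9.877436637878418)
```

View pics/w2.png

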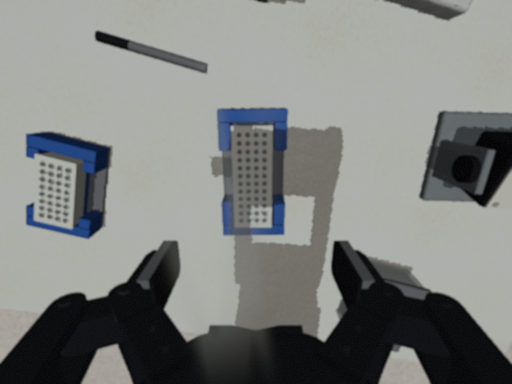

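The plate is centred between the jaws at image (253,175), and the second measurement agrees. I'm going down partway first.

play_rows(rows=[[0,[0,-0.1,3],[0,0,0]],[0,[0,-0.1,6],[0,0,0]],[0,[0,-0.1,8],[0,0,0]],[0,[0,-0.1,9],[0,0,0]],[0,[0,-0.1,9],[0,0,0]],[0,[0,-0.1,9],[0,0,0]],[0,[0,-0.1,9],[0,0,0]]])

```text
clock: 3.08
eef_pos: [556.8, 53.5, 62.1]
tcp_rot: [3.141, -0.002, 0.166]
contact_force: [0.1, 0.1, 0.8]
opening: 0.999
```

```bash
python3 - <<'E'
from h import *
s=readout.sense();print(s["eef_pos"],s["tcp_rot"])
print(delta([554.3,53,10],Ro.from_euler('xyz',[np.pi,0,0.169])))
E
```

```text
[556.75155804  53.46341181  62.10571926] [ 3.14142999e+00 -2.06663074e-03  1.66271731e-01]
(array([-0.26,  0.  ,  5.21]), array([ 0.   , -0.002, -0.003]))
```

play_rows(rows=[[0,[-0.2,0,2],[0,0,0]],[0,[-0.2,0,3.5],[0,0,0]],[0,[-0.2,0,4.5],[0,0,0]],[0,[-0.2,0,5.1],[0,0,0]],[0,[-0.2,0,5.1],[0,0,0]],[0,[-0.2,0,5.1],[0,0,0]],[0,[-0.2,0,5.1],[0,0,0]]])

```text
clock: 3.67
eef_pos: [554.3, 53.5, 10.6]
tcp_rot: [3.142, -0.001, 0.167]
contact_force: [-0.0, 0.7, 1.2]
opening: 0.999
```

play_rows(rows=[[80,[0,0,0],[0,0,0]],[110,[0,0,0],[0,0,0]],[140,[0,0,0],[0,0,0]],[180,[0,0,0],[0,0,0]],[220,[0,0,0],[0,0,0]],[255,[0,0,0],[0,0,0]],[255,[0,0,0],[0,0,0]],[255,[0,0,0],[0,0,0]],[255,[0,0,0],[0,0,0]],[255,[0,0,0],[0,0,0]]], squeeze=50)

```text
clock: 4.5
eef_pos: [553.5, 53.4, 9.6]
tcp_rot: [-3.142, 0.0, 0.167]
contact_force: [0.9, -0.2, 0.1]
opening: -0.001
```

```bash
python3 - <<'E'
from h import *
p,d,P=snap("wrist","w3")
s=readout.sense();print(s)
E
```

```text
{'clock': 4.55, 'qpos': array([9.34272992e-02, 4.98011619e-01, 1.91677487e+00, 1.80270317e-05,
       7.27025576e-01, 1.49738052e+00]), 'qvel': array([-0.0005928 ,  0.00032602, -0.00022262,  0.00047424, -0.00106886,
       -0.00178867]), 'joint_efforts': array([ 4.06344188e-04, -5.90569532e+01, -2.27518362e+01,  1.19325846e-04,
        1.78522161e-03,  5.61554558e-06]), 'eef_pos': array([553.46068229,  53.37039767,   9.63216488]), 'tcp_rot': array([-3.14156461e+00,  2.17946208e-04,  1.66829639e-01]), 'contact_force': array([ 0.05821464, -0.22213378, -0.08010444]), 'wrist_torque': array([-0.01229591,  0.01226037,  0.048644  ]), 'opening': -0.0020945484272357775}
```

View pics/w3.png

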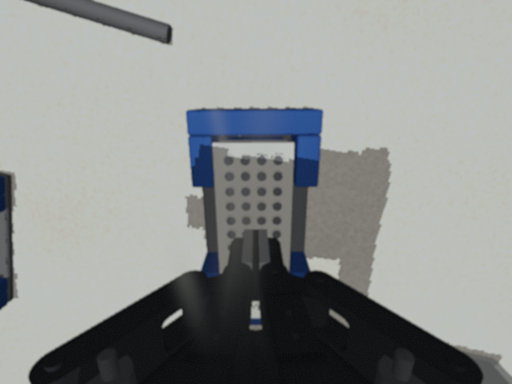

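The fingers have shut completely (opening 0), so there's no grasp. In the picture the shut fingertips are at about (255,235), and they appear to be over the plate. Before doing anything else I'll compare depths at the fingertips and the plate.

```bash
python3 - <<'E'
from h import *
p,d,P=load("w3")
print(np.load("w3.npz")["M"].round(2))
for u,v in [(245,180),(262,165),(255,120),(255,225),(250,236),(255,236),(255,245),(255,260),(262,236),(350,50),(275,215),(255,315)]: print(u,v,p[v,u],d[v,u].round(1),P[v,u].round(1))
p,d,P=load("w2")
print(np.load("w2.npz")["M"].round(2))
for u,v in [(250,180),(350,60),(165,245),(345,245)]: print(u,v,d[v,u].round(1),P[v,u].round(1))
for t in ["scene","top"]: snap(t,t+"3")
im=cv2.imread("pics/scene3.png")[150:290,220:420]; cv2.imwrite("pics/scene3c.png",cv2.resize(im,None,fx=4,fy=4,interpolation=cv2.INTER_CUBIC))
E
```

```text
[[ 1.7000e-01 -9.4000e-01 -3.1000e-01  6.3446e+02]
 [-9.9000e-01 -1.6000e-01 -5.0000e-02  6.6370e+01]
 [ 0.0000e+00  3.2000e-01 -9.5000e-01  1.8478e+02]
 [ 0.0000e+00  0.0000e+00  0.0000e+00  1.0000e+00]]
245 180 [86 87 86] 148.6 [592.3  65.1  42. ]
262 165 [107 106 104] 146.0 [602.3  57.1  42. ]
255 120 [ 62  92 150] 146.6 [624.9  64.9  33.5]
255 225 [123 121 116] 156.5 [566.1  55.   43. ]
250 236 [79 81 80] 145.7 [564.7  57.5  54.6]
255 236 [46 46 44] 145.5 [565.3  54.8  54.8]
255 245 [44 45 43] 135.7 [565.6  54.9  65. ]
255 260 [43 43 43] 122.9 [565.6  54.9  78.6]
262 236 [73 73 73] 146.2 [565.6  51.   54.2]
350 50 [187 191 186] 165.6 [674.5  12.9  -0. ]
275 215 [117 116 111] 155.2 [574.1  44.4  42.3]
255 315 [173 176 168] 178.4 [499.7  43.8  42.3]
[[ 1.6000e-01 -9.4000e-01 -3.1000e-01  6.3708e+02]
 [-9.9000e-01 -1.6000e-01 -5.0000e-02  6.3930e+01]
 [ 0.0000e+00  3.2000e-01 -9.5000e-01  3.2669e+02]
 [ 0.0000e+00  0.0000e+00  0.0000e+00  1.0000e+00]]
250 180 295.6 [554.4  55.9  42.7]
350 60 294.0 [698.  -32.9   2.3]
165 245 135.7 [560.8  98.1 206.9]
345 245 135.7 [576.    7.  206.9]
```

View pics/scene3c.png

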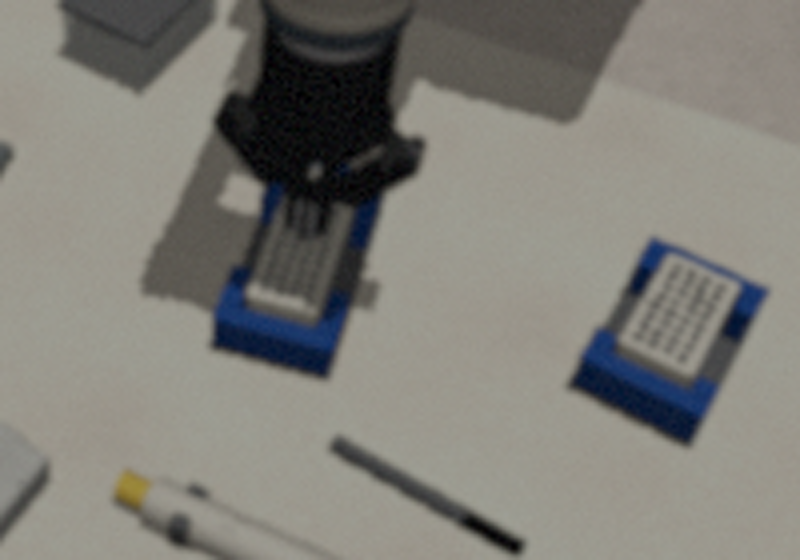

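```bash
python3 - <<'E'
from h import *
p,d,P=load("w3")
for v in range(222,240): print(v,p[v,255],P[v,255].round(1), P[v,248].round(1))
im=cv2.imread("pics/w3.png")[130:330,180:330]; cv2.imwrite("pics/w3c.png",cv2.resize(im,None,fx=4,fy=3,interpolation=cv2.INTER_CUBIC))
E
```

```text
222 [121 120 115] [568.2  55.3  43.4] [567.6  59.4  43.4]
223 [122 121 115] [567.3  55.2  42.8] [566.9  59.3  43.3]
224 [123 122 116] [566.6  55.1  42.7] [565.9  59.1  42.5]
225 [123 121 116] [566.1  55.   43. ] [565.1  59.   42.4]
226 [123 122 116] [565.3  54.8  42.6] [563.9  58.9  41.2]
227 [124 123 117] [564.   54.6  41.3] [563.5  58.8  41.6]
228 [115 114 109] [563.7  54.6  42.1] [563.2  58.7  42.4]
229 [90 90 86] [565.3  54.8  46.5] [564.3  58.8  45.8]
230 [61 60 58] [565.4  54.9  48. ] [564.7  58.8  48. ]
231 [47 47 45] [565.8  54.9  50.1] [564.9  58.8  49.6]
232 [47 46 45] [565.6  54.9  50.7] [564.8  58.8  50.6]
233 [48 48 46] [566.   54.9  52.7] [564.3  58.7  50.7]
234 [47 47 46] [566.  55.  54.] [564.6  58.7  52.6]
235 [48 48 47] [565.7  54.9  54.5] [564.8  58.7  54. ]
236 [46 46 44] [565.3  54.8  54.8] [565.3  58.7  56. ]
237 [46 46 45] [565.5  54.9  56.4] [564.7  58.6  56.1]
238 [47 47 46] [565.2  54.8  57. ] [564.9  58.6  57.6]
239 [46 47 45] [565.3  54.8  58.3] [565.4  58.6  59.6]
```

View pics/w3c.png

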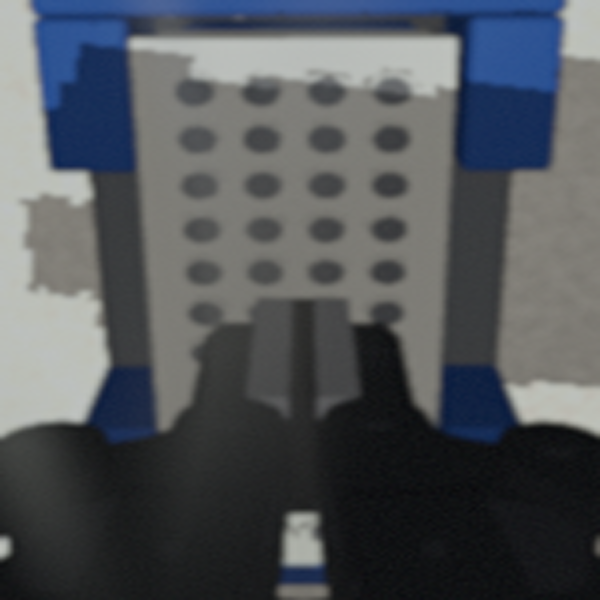

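The depth shows the shut fingertips at z≈46, just above the plate, while the reported TCP z is 9.6. The real fingertips are therefore about 36 mm behind the reported TCP along the tool axis; laterally it matches. Nothing was touched. I'll open, check the open tips, then go down by the measured amount.

play_rows(rows=[[0,[0,0,0],[0,0,0]],[0,[0,0,0],[0,0,0]],[0,[0,0,0],[0,0,0]],[0,[0,0,0],[0,0,0]],[0,[0,0,0],[0,0,0]],[0,[0,0,0],[0,0,0]],[0,[0,0,0],[0,0,0]],[0,[0,0,0],[0,0,0]]])

```text
clock: 5.32
eef_pos: [553.6, 53.4, 9.7]
tcp_rot: [-3.142, 0.0, 0.167]
contact_force: [-0.4, 0.1, 0.3]
opening: 0.997
```

```bash
python3 - <<'E'
from h import *
p,d,P=snap("wrist","w4")
s=readout.sense();print(s["eef_pos"],s["opening"])
R0=Ro.from_euler('xyz',s["tcp_rot"]).inv()
T=(P.reshape(-1,3)-s["eef_pos"])@R0.as_matrix().T
T=T.reshape(P.shape)
m=(np.abs(T[...,0])<25)&(np.abs(T[...,1])<70)&(P[...,2]>47)&(P[...,2]<90)
for sg in (1,-1):
    k=m&(T[...,1]*sg>0); q=T[k]; print(sg,k.sum(),"lowest tool z",np.percentile(q[:,2],[90,95,99]),"y",np.percentile(q[:,1],[1,50,99]),"x",np.percentile(q[:,0],[5,95]))
E
```

```text
[553.6062188   53.36162489   9.72965915] 1.002446652030679
1 1738 lowest tool z [-52.53858985 -50.22225706 -47.10405334] y [43.02572415 43.68485681 56.75718926] x [-7.47706727 12.3114374 ]
-1 1733 lowest tool z [-52.62087403 -50.03655438 -47.08963794] y [-55.21496642 -42.1866068  -41.50940911] x [-7.49583606 12.3032072 ]
```

View pics/w4.png

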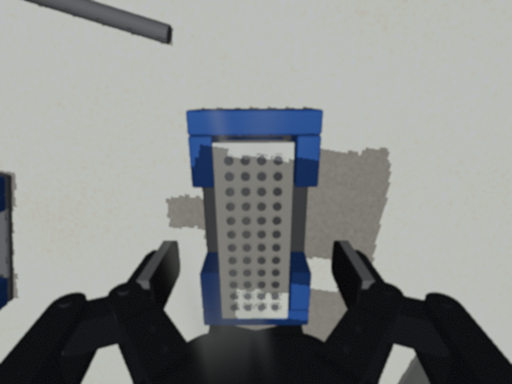

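The open tips sit about 48 mm behind the reported TCP. That fits 36 mm shut plus the 13 mm swing, and the plate is untouched. Descending another 38 mm.

play_rows(rows=[[0,[0,0,1.5],[0,0,0]],[0,[0,0,2.6],[0,0,0]],[0,[0,0,3.4],[0,0,0]],[0,[0,0,3.8],[0,0,0]],[0,[0,0,3.8],[0,0,0]],[0,[0,0,3.8],[0,0,0]],[0,[0,0,3.8],[0,0,0]]])

```text
clock: 5.95
eef_pos: [553.9, 53.4, -28.0]
tcp_rot: [3.142, -0.0, 0.167]
contact_force: [0.0, -0.2, 0.3]
opening: 1.003
```

play_rows(rows=[[60,[0,0,0],[0,0,0]],[90,[0,0,0],[0,0,0]],[110,[0,0,0],[0,0,0]],[130,[0,0,0],[0,0,0]],[160,[0,0,0],[0,0,0]],[200,[0,0,0],[0,0,0]],[255,[0,0,0],[0,0,0]],[255,[0,0,0],[0,0,0]],[255,[0,0,0],[0,0,0]]], squeeze=50)

```text
clock: 6.7
eef_pos: [553.9, 53.4, -27.8]
tcp_rot: [3.142, -0.001, 0.167]
contact_force: [-1.0, -0.1, 6.4]
opening: 0.506
```

```bash
python3 - <<'E'
from h import *
p,d,P=snap("wrist","w5")
s=readout.sense();print(s["eef_pos"],s["tcp_rot"],s["opening"],s["contact_force"])
E
```

```text
[553.88504715  53.39484002 -27.83087333] [ 3.14155272e+00 -6.14076329e-04  1.66802117e-01] 0.5111096385371524 [-0.18087636  0.79434588  5.9414087 ]
```

View pics/w5.png

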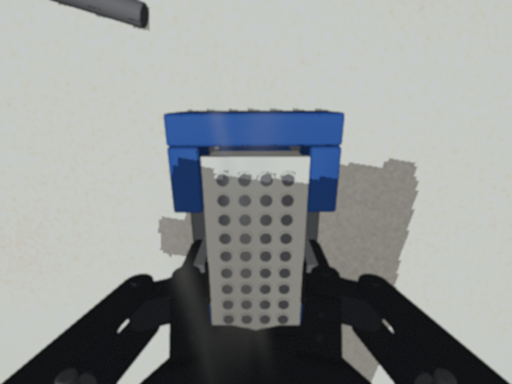

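The opening of 0.51 (43 mm) matches the plate's 44 mm width, so it's gripped between the gaps. Lifting it level.

play_rows(rows=[[255,[0,0,-0.5],[0,0,0]],[255,[0,0,-1.2],[0,0,0]],[255,[0,0,-2],[0,0,0]],[255,[0,0,-3],[0,0,0]],[255,[0,0,-4],[0,0,0]],[255,[0,0,-6],[0,0,0]],[255,[0,0,-8.5],[0,0,0]],[255,[0,0,-11],[0,0,0]],[255,[0,0,-14],[0,0,0]],[255,[0,0,-16],[0,0,0]],[255,[0,0,-16],[0,0,0]],[255,[0,0,-16],[0,0,0]]])

```text
clock: 7.75
eef_pos: [554.5, 53.5, 133.6]
tcp_rot: [3.141, -0.003, 0.167]
contact_force: [-0.4, -0.7, -1.5]
opening: 0.511
```

```bash
cat >> h.py <<'E'
def plate_in_tool(tag):
    "fit the held plate's top face in the tool frame from the wrist picture"
    s=readout.sense(); p,d,P=snap("wrist",tag)
    Rm=Ro.from_euler('xyz',s["tcp_rot"]).as_matrix(); T=((P-s["eef_pos"])@Rm)
    h=cv2.cvtColor(p,cv2.COLOR_RGB2HSV)
    m=(np.abs(T[...,1])<30)&(np.abs(T[...,0])<75)&(T[...,2]<-60)&(T[...,2]>-82)&(h[...,1]<70)&(p.mean(2)>60)
    n,l,st,c=cv2.connectedComponentsWithStats(m.astype(np.uint8)); i=1+st[1:,4].argmax();k=l==i
    q=T[k]; z=np.median(q[:,2]); q=q[np.abs(q[:,2]-z)<4]
    c=q.mean(0); nn=np.linalg.svd(q-c,full_matrices=False)[2][2]; nn*=-np.sign(nn[2])
    print(st[i],"c",c.round(1),"normal(tool)",nn.round(3),cv2.minAreaRect(q[:,:2].astype(np.float32)))
    return s,p,T
E
python3 - <<'E'
from h import *
s,p,T=plate_in_tool("w6"); print(s["eef_pos"],s["tcp_rot"],s["opening"],s["contact_force"],s["clock"])
snap("scene","scene6")
im=cv2.imread("pics/scene6.png")[130:290,180:420]; cv2.imwrite("pics/scene6c.png",cv2.resize(im,None,fx=3,fy=3,interpolation=cv2.INTER_CUBIC))
E
```

```text
[  194   155   123   175 16601] c [ 23.4   0.3 -70.2] normal(tool) [ 0.005  0.001 -1.   ] ((16.358341217041016, 0.5743904113769531), (90.19536590576172, 55.884178161621094), 0.10196788609027863)
[554.46453107  53.46026425 133.6152173 ] [ 3.14135496 -0.00335224  0.16678232] 0.510962106634625 [-0.43610326 -0.74039173 -1.54447562] 7.75
```

View pics/w6.png

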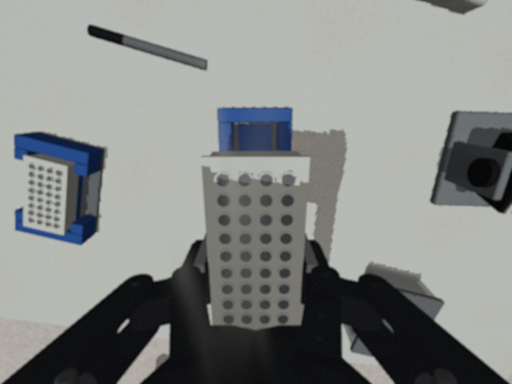

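View pics/scene6c.png

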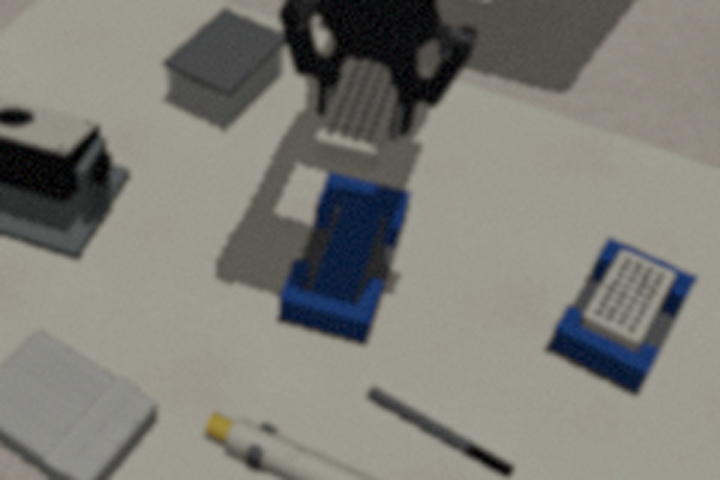

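The plate is out and level: top normal within 0.3° of the tool axis, top face 70 mm behind the TCP. The short plate and the other objects haven't moved. Next is the target pose.

```bash
cat >> h.py <<'E'
def target(L,lean,yaw,off,dist=111.):
    a,b=np.radians(lean),np.radians(yaw)
    n=np.array([-np.sin(a)*np.cos(b),-np.sin(a)*np.sin(b),np.cos(a)]); ly=np.array([-np.sin(b),np.cos(b),0]); lx=np.cross(ly,n)
    R=np.stack([ly,lx,-n],1); C=np.array(L)+dist*n
    return C-R@np.array(off),Ro.from_matrix(R)
L=[614.5,-243.3,89.5];LEAN=16.6;YAW=8.3;OFF=[1,.3,-59.2]
E
python3 - <<'E'
from h import *
for dd in (171,111):
    pos,R=target(L,LEAN,YAW,OFF,dd); print(pos.round(1),R.as_euler('xyz').round(3),delta(pos,R))
E
```

```text
[ 582.8 -248.9  196.6] [ 2.852 -0.     1.716] (array([-2.08, 30.3 , -6.52]), array([-0.23 ,  0.225, -1.537]))
[ 599.7 -246.5  139.1] [ 2.852 -0.     1.716] (array([-0.36, 30.34, -0.77]), array([-0.23 ,  0.225, -1.537]))
```

play_rows(rows=[[255,[0,0.5,-0.6],[-0.004,0.004,-0.03]],[255,[-0.1,1.5,-1.5],[-0.012,0.012,-0.08]],[255,[-0.2,3,-2.5],[-0.022,0.022,-0.15]],[255,[-0.3,4.5,-3.3],[-0.034,0.033,-0.23]],[255,[-0.4,6,-4],[-0.046,0.045,-0.31]],[255,[-0.5,7.5,-4.6],[-0.058,0.056,-0.39]],[255,[-0.6,9,-5.2],[-0.07,0.068,-0.47]],[255,[-0.7,10.5,-5.8],[-0.082,0.08,-0.55]],[255,[-0.8,12,-6.2],[-0.094,0.092,-0.63]],[255,[-0.9,13.5,-6.5],[-0.104,0.102,-0.7]],[255,[-1,14.7,-6.5],[-0.112,0.11,-0.75]],[255,[-1,15.3,-6.5],[-0.115,0.113,-0.77]]])

```text
clock: 8.85
eef_pos: [568.0, -100.3, 195.2]
tcp_rot: [2.998, -0.058, 0.945]
contact_force: [-0.5, -0.0, -1.1]
opening: 0.511
```

```bash
python3 - <<'E'
from h import *
s=readout.sense();print(s["opening"],s["qpos"].round(2),s["eef_pos"].round(1))
pos,R=target(L,LEAN,YAW,OFF,171); print(delta(pos,R))
E
```

```text
0.5114530511718591 [-0.17  0.2   1.87 -0.01  0.92  0.47] [ 568.  -100.3  195.2]
(array([-11.15,   9.91,   0.65]), array([-0.116,  0.112, -0.765]))
```

play_rows(rows=[[255,[-0.5,0.4,0],[-0.004,0.004,-0.03]],[255,[-1.3,1.1,0],[-0.012,0.012,-0.09]],[255,[-2.4,2.1,0.1],[-0.025,0.024,-0.16]],[255,[-3.6,3.2,0.2],[-0.037,0.036,-0.24]],[255,[-4.8,4.3,0.3],[-0.049,0.048,-0.32]],[255,[-6,5.4,0.4],[-0.061,0.06,-0.41]],[255,[-7.2,6.5,0.5],[-0.074,0.071,-0.49]],[255,[-8.4,7.6,0.5],[-0.086,0.083,-0.57]],[255,[-9.5,8.5,0.6],[-0.098,0.095,-0.65]],[255,[-10.5,9.4,0.6],[-0.108,0.105,-0.72]],[255,[-11.1,9.9,0.6],[-0.116,0.112,-0.765]],[255,[-11.1,9.9,0.6],[-0.116,0.112,-0.765]]])

```text
clock: 9.85
eef_pos: [582.7, -248.6, 196.6]
tcp_rot: [2.852, -0.001, 1.714]
contact_force: [-0.3, -0.3, 0.0]
opening: 0.505
```

play_rows(rows=[[255,[0,0,0],[0,0,0]],[255,[0,0,0],[0,0,0]],[255,[0,0,0],[0,0,0]]])

```text
clock: 10.1
eef_pos: [583.4, -246.4, 197.9]
tcp_rot: [2.851, -0.001, 1.713]
contact_force: [-0.5, 0.0, -1.6]
opening: 0.51
```

```bash
python3 - <<'E'
from h import *
s,p,T=plate_in_tool("w7"); print(s["opening"],s["qpos"].round(2),s["eef_pos"].round(1),s["tcp_rot"])
pos,R=target(L,LEAN,YAW,OFF,111); print(delta(pos,R))
snap("scene","scene7");snap("top","top7")
im=cv2.imread("pics/scene7.png")[100:260,100:340]; cv2.imwrite("pics/scene7c.png",cv2.resize(im,None,fx=3,fy=3,interpolation=cv2.INTER_CUBIC))
E
```

```text
[  194   155   124   175 17187] c [ 21.5   1.  -69.8] normal(tool) [ 0.003  0.002 -1.   ] ((14.818920135498047, 1.1197872161865234), (56.59465026855469, 90.09941864013672), 89.80758666992188)
0.5103472416203654 [-0.51  0.25  1.82  0.23  0.85 -0.78] [ 583.4 -246.4  197.9] [ 2.85074887e+00 -1.02415385e-03  1.71318913e+00]
(array([-0.24, -0.17,  6.12]), array([ 0.002, -0.   , -0.002]))
```

View pics/w7.png

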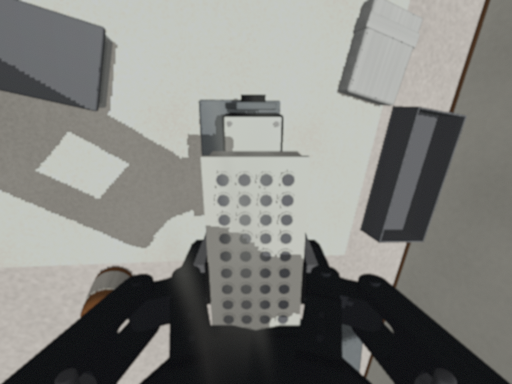

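View pics/scene7c.png

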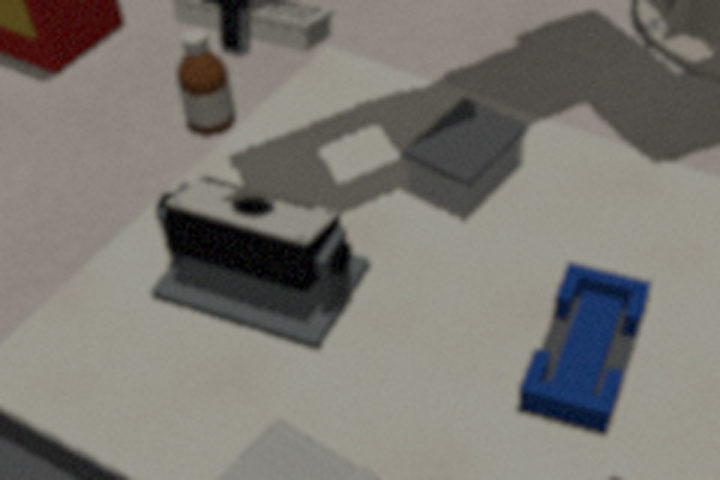

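The wrist view shows the plate edges parallel to the panel's visible end at (225–282,115–155). I'll cross-check the lens pose with the scene camera.

```bash
python3 - <<'E'
from h import *
def fit(tag,hw):
    p,d,P=load(tag)
    n0=target(L,LEAN,YAW,OFF)[1].as_matrix(); lx,ly,n=n0[:,1],n0[:,0],-n0[:,2]
    Q=(P-np.array(L)); 
    q=(np.abs(Q@n)<6)&(np.abs(Q@lx)<33)&(np.abs(Q@ly)<72)
    for i in range(4):
        c=P[q].mean(0); nn=np.linalg.svd(P[q]-c,full_matrices=False)[2][2]; nn*=np.sign(nn[2]); q&=np.abs((P-c)@nn)<3
    uv=np.stack([(P[q]-L)@lx,(P[q]-L)@ly],-1).astype(np.float32)
    print(tag,q.sum(),"lean",np.degrees(np.arccos(nn[2])),"yaw",np.degrees(np.arctan2(-nn[1],-nn[0])),"height off",np.median(((P[q]-L)@n)),cv2.minAreaRect(uv))
for t in ["w1","scene0","scene7","top0","w7"]: fit(t,1)
E
```

```text
w1 4217 lean 16.36857603989192 yaw 7.781439571199561 height off -0.2004006186983014 ((0.14788055419921875, -0.165069580078125), (63.56922912597656, 137.09805297851562), 0.054818250238895416)
scene0 648 lean 15.906220597637956 yaw 6.722173774234199 height off 0.5330208580330831 ((-0.8015651702880859, 2.37994384765625), (137.1768798828125, 63.792518615722656), 89.19573974609375)
scene7 649 lean 15.67849952133726 yaw 7.3300835003229325 height off 0.5636957751388556 ((-0.3552684783935547, 2.0650787353515625), (136.55685424804688, 65.03526306152344), 89.21540832519531)
top0 618 lean 17.045419577856137 yaw 7.491915316195967 height off -0.9537304712174066 ((-1.625997543334961, 2.10784912109375), (62.5035400390625, 138.02261352539062), 0.015350760892033577)
w7 2057 lean 16.83633598714024 yaw 3.7967550395548093 height off -0.5486097008663321 ((-0.5475234985351562, 50.76374053955078), (38.035823822021484, 64.1717758178711), 89.86851501464844)
```

View pics/scene7.png

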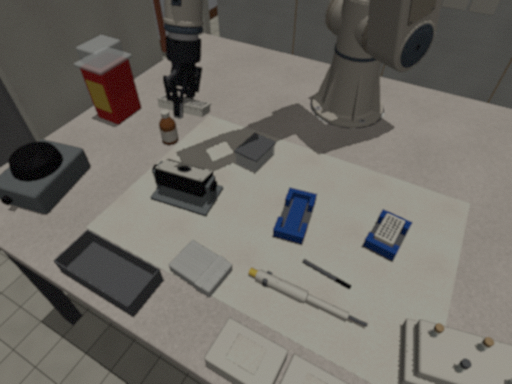

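All the views agree within about 2 mm and 1°. Moving down to 100 mm.

play_rows(rows=[[255,[0,0,0.3],[0,0,0]],[255,[0,0,1],[0,0,0]],[255,[-0.1,-0.1,2],[0,0,0]],[255,[-0.1,-0.1,3],[0,0,0]],[255,[-0.1,-0.1,4],[0,0,0]],[255,[-0.1,-0.1,5],[0,0,0]],[255,[-0.15,-0.15,5.7],[0,0,0]],[255,[-0.15,-0.15,6.1],[0,0,0]],[255,[-0.15,-0.15,6.1],[0,0,0]],[255,[-0.15,-0.15,6.1],[0,0,0]],[255,[-0.15,-0.15,6.1],[0,0,0]],[255,[-0.15,-0.15,6.1],[0,0,0]]])

```text
clock: 11.25
eef_pos: [600.1, -246.7, 140.3]
tcp_rot: [2.849, 0.001, 1.714]
contact_force: [0.1, -0.4, -1.2]
opening: 0.513
```

play_rows(rows=[[255,[0,0,0],[0,0,0]],[255,[0,0,0],[0,0,0]],[255,[0,0,0],[0,0,0]],[255,[0,0,0],[0,0,0]]])

```text
clock: 11.58
eef_pos: [599.9, -246.6, 139.9]
tcp_rot: [2.849, 0.0, 1.713]
contact_force: [1.1, 0.4, 0.4]
opening: 0.51
```

```bash
python3 - <<'E'
from h import *
s,p,T=plate_in_tool("w8"); print(s["opening"],s["eef_pos"].round(1),s["tcp_rot"],np.abs(s["qvel"]).max(),s["clock"])
pos,R=target(L,LEAN,YAW,OFF,111); print(delta(pos,R))
pp,d,P=snap("scene","scene8")
# plate centre & normal as seen by scene camera, in lens frame
Rm=R.as_matrix(); F=np.stack([Rm[:,1],Rm[:,0],-Rm[:,2]],1); Q=(P-np.array(L))@F
m=(np.abs(Q[...,0])<40)&(np.abs(Q[...,1])<75)&(Q[...,2]>95)&(Q[...,2]<127)
print(m.sum(),np.nanpercentile(Q[m],[2,50,98],axis=0).round(1))
im=cv2.imread("pics/scene8.png")[40:230,80:320]; cv2.imwrite("pics/scene8c.png",cv2.resize(im,None,fx=3,fy=3,interpolation=cv2.INTER_CUBIC))
E
```

```text
[  194   155   124   175 17160] c [ 21.6   1.  -69.7] normal(tool) [ 0.003  0.002 -1.   ] ((15.251876831054688, 0.8695392608642578), (56.561309814453125, 89.35870361328125), 89.7594223022461)
0.5097102115657167 [ 599.9 -246.6  139.9] [2.84939918e+00 1.01728321e-04 1.71349902e+00] 0.0015529638762071284 11.5833
(array([ 0.01, -0.04,  0.07]), array([ 0.002,  0.001, -0.002]))
675 [[-23.4 -54.9  98.2]
 [ 18.8  13.8 117. ]
 [ 35.5  58.9 125. ]]
```

View pics/scene8c.png

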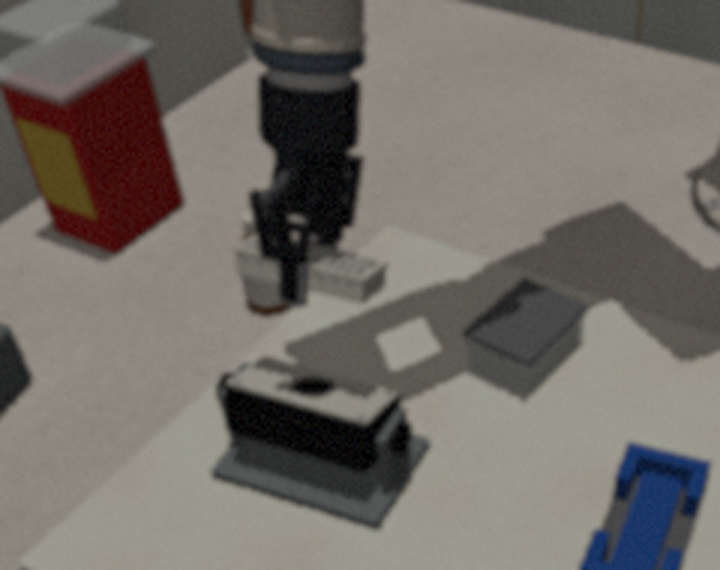

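View pics/w8.png

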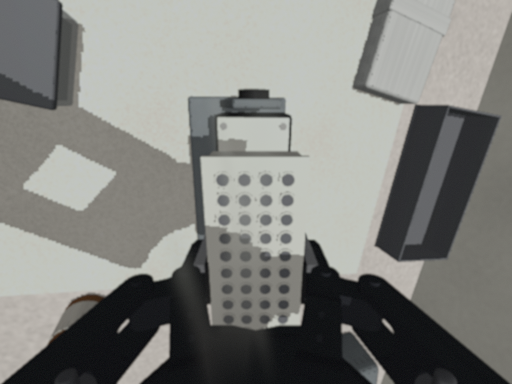

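```bash
python3 - <<'E'
from h import *
p,d,P=load("scene8")
R=target(L,LEAN,YAW,OFF)[1].as_matrix(); F=np.stack([R[:,1],R[:,0],-R[:,2]],1); Q=(P-np.array(L))@F
m=(np.abs(Q[...,0]-5)<40)&(np.abs(Q[...,1])<75)&(Q[...,2]>90)&(Q[...,2]<130)&(p.mean(2)>75)
print(m.sum(),np.percentile(Q[m],[1,5,50,95,99],axis=0).round(1))
k=m&(np.abs(Q[...,2]-111)<6)&(np.abs(Q[...,0]-22)<5); print("side-face yaw deg",k.sum(),np.degrees(np.polyfit(Q[k][:,1],Q[k][:,0],1)[0]), Q[k][:,0].mean())
# neighbours unmoved?
p0,d0,P0=load("scene0")
print("block/short etc diff:",[np.abs(p[a:b,c:e].astype(int)-p0[a:b,c:e]).mean().round(1) for a,b,c,e in [(205,260,360,415),(260,330,245,370),(240,295,165,235),(155,215,150,225),(130,168,230,280),(110,146,155,182)]])
from rig import r
r.sign_off()
E
```

```text
481 [[-23.5 -55.9  94.8]
 [-16.9 -52.1 101.9]
 [ 18.5  26.7 116.7]
 [ 22.   58.2 123.9]
 [ 25.3  59.3 124.6]]
side-face yaw deg 151 -0.03548160832084576 19.652616900533264
block/short etc diff: [np.float64(4.7), np.float64(5.1), np.float64(5.0), np.float64(12.1), np.float64(17.4), np.float64(40.3)]
the job is handed in; nothing more can be done
```

I lifted the longer plate level out of its block and handed the job in with it gripped and still above the inspection camera. It took about 11.6 s of the 32 s; no verdict is reported.

**First grasp missed:** the jaws shut just above the plate. The real fingertips sit about 36 mm behind the reported TCP, which I measured with depth. Nothing was touched, and the second grasp at the corrected depth held.

**Last checks:**
- **Position:** the arm was within about 1 mm and 0.2° of the pose I calculated. Four views put the lens within about 2 mm of each other and its lean within about 1°.
- **Held plate:** seen from the scene camera, its long side was within 0.1° of the panel's direction. The underside came out at 98–102 mm from the lens and the centring within about 2 mm. Those edge readings are noisy, a few mm.
- **Grip and stillness:** the opening stayed at 0.51 (about 43 mm) at a 50 N squeeze, and the joints were still.

**Other objects:** the short plate, pipette, marker and foil box looked unchanged in the scene camera. The picture did change at three spots:
- **Bottle:** probably because the held plate hides part of it.
- **Tip box:** probably the arm's shadow.
- **Inspection camera:** also put down to shadow. Its fitted position was unchanged to about 1 mm just before the final descent.

I felt no contact on any of these moves, but I did not measure the bottle or tip box again.

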